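Tip the reject beads through the flap of the glass-scrap bin

TASK

Take the orange scoop by its black handle, press the yellow flap of the scrap-glass bin open with the scoop's lip, and tip all three white reject beads through into the bin. Let the flap spring shut again and stand the empty orange scoop back upright on the bench, clear of the bin. Touch the bin and its flap with the scoop only, not with the robot, and leave the blue scoop of good beads, the rod jar and the mandrel block where they are.

Things in the scene. Friction and masses are not known exactly. Their poses are not given: they have to be found in the camera images.
- reject_scoop: orange plastic scoop (140 g) with three loose white beads. Origin on its underside, z up, x from pouring lip (-x) to handle (+x). Floor 4 mm thick, x -8 to 40 mm, 60 mm wide (y); walls 3 mm thick, 42 mm high, back wall at x = 40. In front a ramp rises at 42 degrees to the lip: tipped (handle end up) past 42 degrees beads roll out; at 60 to 75 it empties well and the lip is lowest
- reject_scoop_grip (a point): point to pinch on the orange scoop's handle, 70 mm in +x of its origin and 44 mm above its underside; axes as the scoop's. The handle is a black upright plate 14 mm thick in y, from x = 39 to 93 and z = 20 to 62 mm in the scoop's frame; pinch it across y, from above or at any lean in the scoop's x-z plane
- reject_scoop_lip (a point): middle of the orange scoop's rounded lip (6 mm thick bar, 60 mm long along y), 54 mm in -x of the scoop's origin and 43 mm above its underside; axes as the scoop's
- bin: fixed scrap-glass bin, clear sides, grey hood, 200 (x) by 170 (y) mm; origin at the centre of its underside, z up, -x side roughly facing the robot. Hood top at z = 109 mm with a yellow flap level in it, x = -62 to 55, 102 mm wide about y = 0. A collar 135 mm high rings the flap on its -x and both y sides (inner faces x = -65, y = +-53 mm); +x side open. Below it is hollow down to z = 4 mm
- flap (a joint): yellow flap's angle, rad: 0 shut, up to 0.8 as its -x edge is pressed down into the bin; hinge line along the bin's y at x = 55, z = 109 mm in the bin's frame. A light spring shuts it (about 1.5 N at the lip holds 0.45 rad); beads lying on it do not open it. Pressed 35 mm down at 75 mm from the hinge, it slopes 25 degrees towards the bin's -x side and beads roll off it into the bin
- bin_port (a point): point on top of the shut flap where the lip should press, 20 mm in -x of the bin's origin and 109 mm above its underside (75 mm from the hinge); axes as the bin's
- reject_bead1: white glass bead 1 of 3 in the orange scoop, a ball 18 mm across, 10 g; origin at its centre
- reject_bead2: white glass bead 2 of 3 in the orange scoop, a ball 18 mm across, 10 g; origin at its centre
- reject_bead3: white glass bead 3 of 3 in the orange scoop, a ball 18 mm across, 10 g; origin at its centre
- good_scoop: blue scoop of the same shape and size as the orange one, with three green good beads; to be left alone. Origin and axes as for the orange scoop
- rod_jar: glass jar 72 mm across and 100 mm high with coloured glass rods standing up to about 170 mm, behind the work; to be left alone. Origin at the centre of its underside
- mandrel_block: wooden block 70 x 110 x 30 mm with thin steel mandrels up to 100 mm high, behind the work; to be left alone. Origin at the centre of its underside
There are look-alikes about, which are no part of the job. Of the things like the reject_scoop, leave any that is turquoise; of the rest the larger one is meant.

How it is judged:
On the way:
1. the orange scoop presses the flap open (value of joint flap above 0.2 rad and contact force between reject_scoop and bin above 0.2 N), for 0.1 s.
At the end, for the whole second after the job is handed in: All three white beads lie inside the bin below the flap; the flap is shut (within 0.1 rad); the orange scoop stands upright (within 10 degrees) and still on the bench (underside within 10 mm of it), not touching the bin (z of each of reject_bead1, reject_bead2, reject_bead3 in the frame of bin below 0.07 m and x of reject_bead1 in the frame of bin between -0.1 and 0.1 m and y of reject_bead1 in the frame of bin between -0.085 and 0.085 m and x of reject_bead2 in the frame of bin between -0.1 and 0.1 m and y of reject_bead2 in the frame of bin between -0.085 and 0.085 m and x of reject_bead3 in the frame of bin between -0.1 and 0.1 m and y of reject_bead3 in the frame of bin between -0.085 and 0.085 m and value of joint flap below 0.1 rad and height (world z) of reject_scoop below 0.01 m and angle between reject_scoop's own z axis and vertical below 0.17 rad and linear speed of reject_scoop below 0.03 m/s and not (contact force between reject_scoop and bin above 0.05 N)).
It fails at once if the blue scoop is moved more than 20 mm or tipped (distance of good_scoop from where it was at the start of the episode above 0.02 m or angle between good_scoop's own z axis and vertical above 0.3 rad).
It fails at once if the rod jar or the mandrel block is moved more than 20 mm (distance of any of rod_jar, mandrel_block from where it was at the start of the episode above 0.02 m).
It fails at once if the robot itself touches the bin or its flap (contact force between any of the fingers, the arm and bin above 1 N).
It also fails if it takes over 58 s, if anything falls off the work surface, if the arm or the gripper's body presses on something with over 40 N, if the wrist force passes 120 N, or if a joint passes its speed limit or range.

ROBOT

A 6-joint arm with a two-finger parallel gripper is mounted at the origin on the work surface. World frame = base frame: x ahead of the robot, y to its left, z up, the work surface at z = 0. Lengths are in m, angles in rad, forces in N, time in s.
With the tool pointing down it reaches from about 0.375 to 0.9 m from the base axis. Payload 3.1 kg.
Tool frame: the origin (TCP) lies midway between the tips of the shut fingers; the grasp point (between the pads) lies 19 mm behind it (grip_depth is the distance from the TCP to the grasp point, in m); y points along the fingers, z is the direction in which the jaws open and shut, and the axes are right-handed (so a half turn about y gives the same grasp; the last joint's range is limited). The gripper opens to 85 mm and grips with 20 to 120 N. Pads are 22 mm wide; open, the fingers measure 114 mm over their backs; the gripper's body (76 mm by 85 mm) begins 54 mm behind the grasp point. The pads swing forward as they close: fully open they stand 13 mm farther back than shut.
Start: joints at [1.111, 0.527, 1.433, -0, 1.181, -0.178], TCP at [0.174, 0.6, 0.205] pointing down, gripper open.
Joint ranges: [-3.08, 3.08], [-0.75, 2.2], [0.22, 2.44], [-1.43, 4.57], [0, 2.65], [-2.85, 2.85]. Speed limits (rad/s): [2.79, 2.79, 3.14, 3.14, 3.14, 3.14].

INTERFACE

Orientations are given as a unit quaternion [x, y, z, w].
In Python, from station import sense, snapshot, camera_model, sign_off, grip_depth gives the robot as it stands.
- The arm moves only by the tool play_rows, never from a script. Its argument "deltas" is a list of rows, each a list of 6 numbers: the shift along the tool's x, y, z in m, then the turn, a rotation vector about the tool's x, y, z in rad. A call has 1 to 12 rows; each row is the pose to reach, as a shift and turn from the pose commanded when the call began, along the tool's axes at that moment; what a row does not reach only later rows make up. A row lasts 1/10 s, in which the tool goes at most 50 mm and 8.59 degrees, less where a joint would pass 70% of its speed; a pose out of reach is approached as far as the arm can. A call with a gripper value outside its range is refused whole. "gripper" is the finger opening in m, from 0 to 0.0854, set as the call begins (left out, the last holds). The fingers move at their own pace and stop on an object; "force" is the grip in N (left out, the last holds). Time passes only in rows, so rows that repeat a pose let the fingers close. It gives the time, the measured TCP pose, the force and the opening at its end, in the units of the state.
- sense(): the state, without advancing time (a new reading comes with each control period).
- snapshot(name): name is "side" or "top"; returns the picture (400x640x3 uint8, red, green, blue); there is no depth.
- camera_model(name): a dict with "fx", "fy", "cx", "cy" (pixels), "distortion" ([k1, k2, p1, p2, k3] as OpenCV has them; the pictures are not rectified), "camera_from_world" (4x4, takes a point from world to camera coordinates). Camera axes: x right, y up, looking along -z (the intrinsics and any distortion apply to the point x, -y, -z); pixel columns grow to the right and rows downward; lengths in m; the calibration is good to about 2 mm. A picture is of the moment at which its call begins. camera_model takes no time and is no camera call.
- sign_off(): hands the job in, once; it reports no verdict.
The state is a dict: "t": time; "q": joint angles; "qd": joint speeds; "tau": joint torques, N m; "tcp_pos": TCP position; "tool_rot": TCP orientation; "force": force on the tool from outside, world axes, zero at the start; "ft_torque": the same for the moment, N m; "finger_gap": opening from 0.0 (shut) to 1.0 (fully open).
Only numpy, scipy, OpenCV 4.12 (cv2) and the standard library are available. Lean on these libraries where they do the work, as an engineer would, in place of code of your own. Each camera call takes 0.05 s, during which the arm holds its last target.

## Working session

There is one attempt and no reset: what is moved stays moved. The work goes in short steps, Python scripts to look and compute and a tool call to move; the robot and the scene stay as the last step left them, time stands still between calls to the robot, and variables do not carry over. Pictures are saved under pics/ and viewed, and the job is handed in when it is done.

Besides the shell and the picture viewer there is one more tool, called after ">>>" as name(argument=value, ...) on one line, values as JSON. play_rows: Moves the arm, as the interface text tells. Its arguments: {"type":"object","properties":{"deltas":{"type":"array"},"gripper":{"type":"number"},"force":{"type":"number"}},"required":["deltas"]}

```bash
ls; mkdir -p pics; python3 - <<'E'
from station import *
import cv2
for n in ("side","top"):
    im=snapshot(n); cv2.imwrite(f"pics/{n}0.png",im[:,:,::-1]); print(n,camera_model(n))
print(sense(),grip_depth)
E
```

```text
pics
side {'fx': 367.73883665050965, 'fy': 367.73883665050965, 'cx': 323.226861401366, 'cy': 200.30291315131763, 'distortion': array([-0.01496617,  0.        ,  0.        ,  0.        ,  0.        ]), 'camera_from_world': array([[ 0.68590314, -0.72752164,  0.01578403, -0.35944856],
       [ 0.39645998,  0.39179297,  0.83025162, -0.32473053],
       [-0.6102101 , -0.56321446,  0.55716524, -0.41185854],
       [ 0.        ,  0.        ,  0.        ,  1.        ]])}
top {'fx': 516.16809324404, 'fy': 516.16809324404, 'cx': 316.23204802983275, 'cy': 195.3883958248594, 'distortion': array([-0.15574615,  0.        ,  0.        ,  0.        ,  0.        ]), 'camera_from_world': array([[ 0.02666413, -0.9996427 ,  0.00187159, -0.01098009],
       [ 0.98371662,  0.02657212,  0.17775133, -0.54399584],
       [-0.17773755, -0.00289847,  0.98407366, -1.15679042],
       [ 0.        ,  0.        ,  0.        ,  1.        ]])}
{'t': 0.1, 'q': array([ 1.11045769e+00,  5.28384544e-01,  1.43378408e+00, -5.22685019e-05,
        1.18141695e+00, -1.78519315e-01]), 'qd': array([-0.00103585, -0.00356953, -0.00179884, -0.00130603, -0.00061475,
       -0.00187923]), 'tau': array([ 1.59905690e-04, -4.43305743e+01, -1.78585517e+01, -1.92447105e-04,
        3.98600227e-03,  1.28828054e-05]), 'tcp_pos': array([0.1734934 , 0.5996996 , 0.20362142]), 'tool_rot': array([ 0.70077336, -0.0995068 ,  0.09909673, -0.69942471]), 'force': array([-0.37096755, -0.13328504, -0.14536854]), 'ft_torque': array([-0.01202224, -0.00484096,  0.0064722 ]), 'finger_gap': 1.0013125105878764} 0.0187
```

View pics/side0.png

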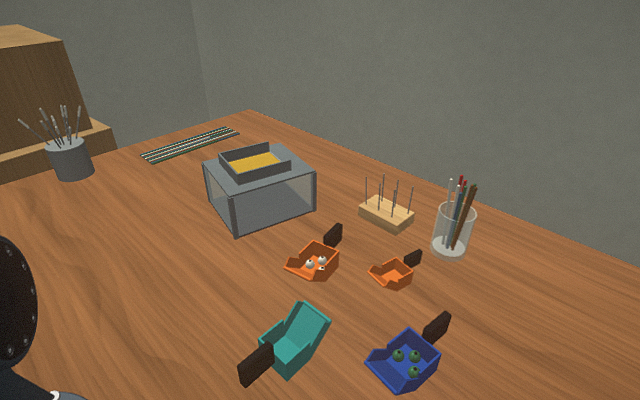

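View pics/top0.png

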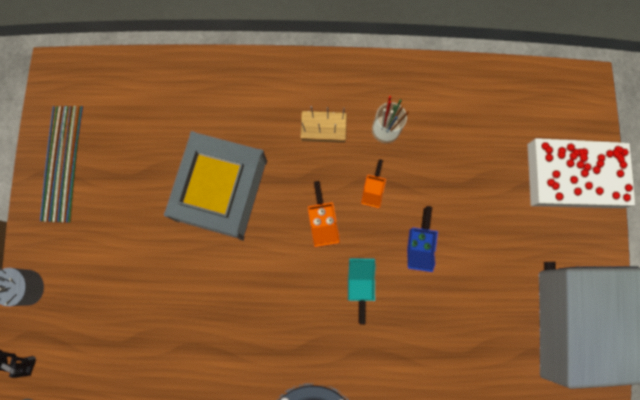

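```bash
python3 - <<'E'
import cv2
t=cv2.imread("pics/top0.png"); s=cv2.imread("pics/side0.png")
def crop(im,x,y,w,h,k,n):
    cv2.imwrite(n,cv2.resize(im[y:y+h,x:x+w],None,fx=k,fy=k,interpolation=cv2.INTER_CUBIC))
crop(t,290,170,100,85,7,"pics/c1.png")   # orange
crop(t,155,120,130,120,5,"pics/c2.png")
crop(s,275,215,100,75,7,"pics/c3.png")
crop(s,195,135,130,110,5,"pics/c4.png")
E
```

```text
(no output)
```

View pics/c1.png

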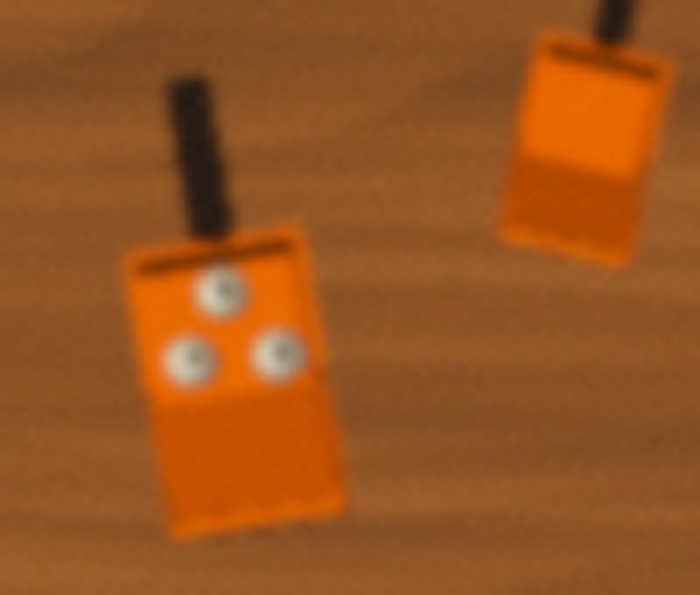

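View pics/c2.png

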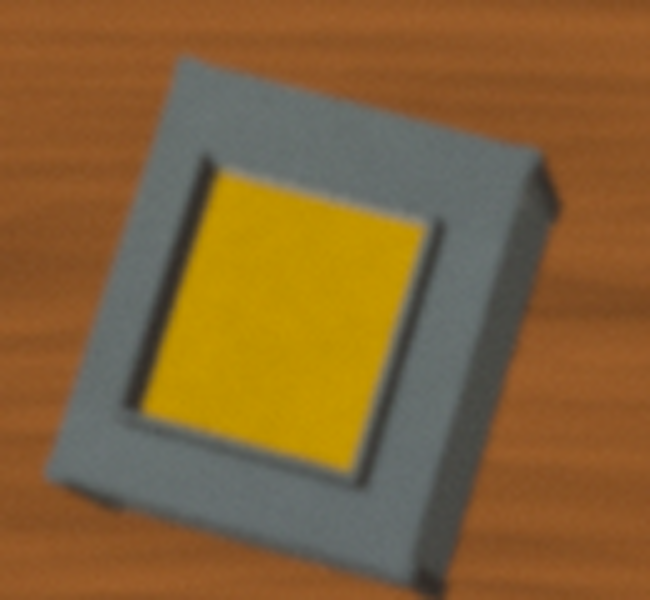

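View pics/c3.png

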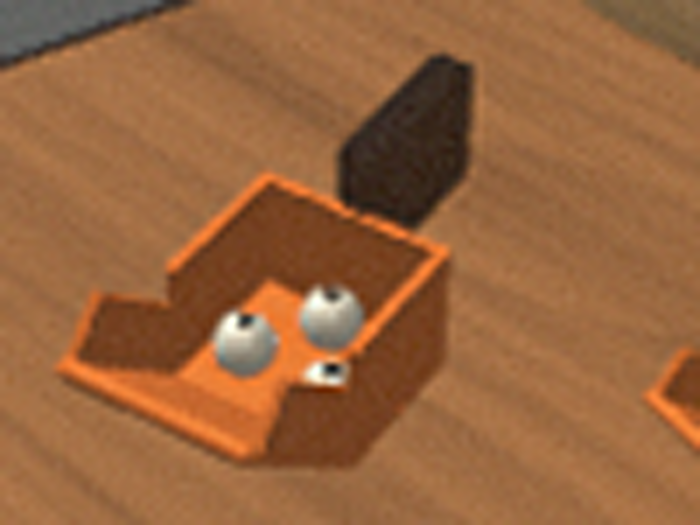

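View pics/c4.png

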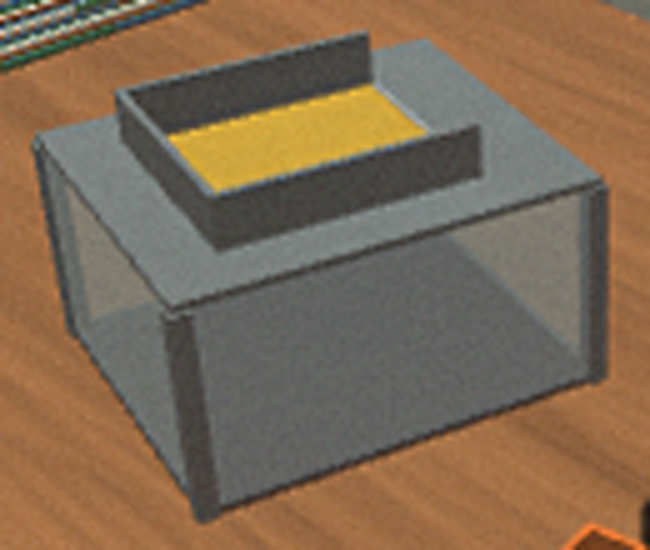

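```bash
cat > h.py <<'E'
import numpy as np, cv2
from scipy.optimize import least_squares
from scipy.spatial.transform import Rotation as R
from station import *
CM={n:camera_model(n) for n in("side","top")}
def proj(n,P):
    m=CM[n];P=np.atleast_2d(P);T=m["camera_from_world"]
    c=(P@T[:3,:3].T+T[:3,3])*[1,-1,-1]
    K=np.array([[m["fx"],0,m["cx"]],[0,m["fy"],m["cy"]],[0,0,1]])
    return cv2.projectPoints(c,np.zeros(3),np.zeros(3),K,m["distortion"])[0][:,0]
def tri(pt,ps):
    f=lambda X:np.r_[proj("top",X)[0]-pt,proj("side",X)[0]-ps]
    s=least_squares(f,[.5,.1,.05]);return s.x,s.fun
def uv(p,k,o): return (np.array(p)+.5)/k-.5+np.array(o)
def fit(obs,x0,free_z=True):
    # obs: list (cam, local pt mm, pixel); returns x,y,z,yaw
    def f(v):
        r=R.from_euler('z',v[3]); return np.concatenate([proj(c,r.apply(np.array(l)/1000)+v[:3])[0]-p for c,l,p in obs])
    s=least_squares(f,x0);return s.x,s.fun.reshape(-1,2)
E
cat > m.py <<'E'
from h import *
T=lambda p:uv(p,7,(290,170)); S=lambda p:uv(p,7,(275,215))
obs=[("top",(93,7,62),T((168,83))),("top",(93,-7,62),T((208,78))),("top",(43,30,42),T((125,252))),("top",(43,-30,42),T((303,228))),
("top",(-57,30,43),T((172,538))),("top",(-57,-30,43),T((347,514))),
("side",(-57,30,43),S((62,368))),("side",(-57,-30,43),S((248,462))),("side",(43,30,42),S((268,176))),("side",(43,-30,42),S((447,248))),
("side",(93,7,62),S((440,57))),("side",(93,-7,62),S((472,68)))]
v,e=fit(obs,[.5,.05,0,.1]);print("scoop",v.round(4),"\n",e.round(1))
for a,b in((4,6),(5,7),(2,8),(3,9),(0,10),(1,11)): x,r=tri(obs[a][2],obs[b][2]);print(obs[a][1],x.round(4),r.round(1))
T=lambda p:uv(p,5,(155,120)); S=lambda p:uv(p,5,(195,135))
o=[("top",(100,85,109),T((183,58))),("top",(100,-85,109),T((545,152))),("top",(-100,-85,109),T((415,582))),("top",(-100,85,109),T((48,475))),
("side",(-100,85,109),S((38,138))),("side",(-100,-85,109),S((172,306))),("side",(100,-85,109),S((605,183))),("side",(100,85,109),S((430,42))),
("side",(-100,-85,0),S((205,520))),("side",(-100,85,0),S((75,335))),("side",(100,-85,0),S((600,380)))]
v,e=fit(o,[.5,.2,0,-.2]);print("bin",v.round(4),"\n",e.round(1))
for a,b in((0,7),(1,6),(2,5),(3,4)): x,r=tri(o[a][2],o[b][2]);print(o[a][1],x.round(4),r.round(1))
E
python3 m.py
```

```text
scoop [ 0.4847 -0.0127 -0.002   0.1852] 
 [[-0.3 -0. ]
 [-0.  -0.2]
 [-0.4 -0.3]
 [-0.6 -0.8]
 [-0.5  1. ]
 [ 0.1  0.3]
 [-1.5  1.2]
 [-0.1  1.7]
 [ 0.6 -1.1]
 [ 1.4 -0.1]
 [-0.4 -1.1]
 [ 1.1 -0.3]]
(-57, 30, 43) [0.4255 0.0051 0.043 ] [ 0.1 -0.1 -0.1  0. ]
(-57, -30, 43) [ 0.4347 -0.0523  0.0443] [ 0. -0. -0.  0.]
(43, 30, 42) [0.5204 0.0243 0.0381] [-0.3  0.3  0.4 -0.1]
(43, -30, 42) [ 0.5292 -0.0348  0.0424] [-0.4  0.4  0.5 -0.1]
(93, 7, 62) [0.5755 0.0106 0.0572] [ 0. -0. -0.  0.]
(93, -7, 62) [ 0.5762 -0.0018  0.0597] [-0.3  0.3  0.4 -0.1]
bin [ 0.5569  0.2344 -0.0018 -0.2435] 
 [[ 0.8  0.5]
 [-1.1  0.5]
 [-0.9 -0.6]
 [ 0.5  0.2]
 [-0.1 -0.6]
 [ 0.   0.7]
 [ 0.3 -0.6]
 [-0.2 -0.6]
 [-0.   0.8]
 [-0.1 -0.4]
 [ 1.1  0.3]]
(100, 85, 109) [0.6769 0.2955 0.1037] [ 0.1 -0.1 -0.1  0. ]
(100, -85, 109) [0.6335 0.1264 0.1064] [-0.5  0.5  0.7 -0.1]
(-100, -85, 109) [0.4379 0.1733 0.1108] [ 0. -0. -0.  0.]
(-100, 85, 109) [0.4812 0.3428 0.1046] [ 0.  -0.  -0.1  0. ]
```

```bash
cat >> h.py <<'E'
SC=np.array([.4847,-.0127,0]);SY=.185
BC=np.array([.557,.2345,0]);BY=-.2435
def cmd_pose():
    s=sense(); return s["tcp_pos"],R.from_quat(s["tool_rot"])
def tool(yaw,tilt,flip=1):
    """tool y points down, tilted by tilt toward +x of frame yaw (0=down, pi/2=horizontal ahead); tool z = flip*frame y"""
    d=np.array([np.sin(tilt),0,-np.cos(tilt)]);z=np.array([0,flip,0.]);x=np.cross(d,z)
    return R.from_euler('z',yaw)*R.from_matrix(np.c_[x,d,z])
def delta(p,r,p0=None,r0=None):
    if p0 is None:p0,r0=cmd_pose()
    return np.r_[r0.inv().apply(np.array(p)-p0),(r0.inv()*r).as_rotvec()]
E
python3 - <<'E'
from h import *
p,r=cmd_pose();print(r.as_matrix().round(3))
for f in(1,-1):
  print(f,delta([.553,0,.3],tool(SY,0,f)).round(4))
# check FK structure for orientation
q=sense()["q"]
A=R.from_euler('z',q[0])*R.from_euler('y',q[1]+q[2])*R.from_euler('z',q[3])*R.from_euler('y',q[4])*R.from_euler('z',q[5])
print((A.inv()*r).as_matrix().round(3))
E
```

```text
[[ 0.961 -0.001  0.278]
 [-0.278 -0.002  0.961]
 [-0.    -1.    -0.002]]
1 [ 0.5313 -0.0956 -0.4707  0.0019 -0.4668 -0.0008]
-1 [ 5.3130e-01 -9.5600e-02 -4.7070e-01  1.0000e-03  2.6748e+00  2.5000e-03]
[[-0. -0. -1.]
 [-1.  0.  0.]
 [ 0.  1. -0.]]
```

>>> play_rows(deltas=[[0.03, -0.05, -0.02, 0, 0, 0], [0.06, -0.1, -0.05, 0, -0.05, 0], [0.531, -0.1, -0.471, 0, -0.467, 0], [0.531, -0.1, -0.471, 0, -0.467, 0], [0.531, -0.1, -0.471, 0, -0.467, 0], [0.531, -0.1, -0.471, 0, -0.467, 0], [0.531, -0.1, -0.471, 0, -0.467, 0], [0.531, -0.1, -0.471, 0, -0.467, 0]], gripper=0.06, force=50)

```text
t: 0.9
tcp_pos: [0.364, 0.3015, 0.2929]
tool_rot: [0.704, 0.065, -0.066, -0.704]
force: [0.8, -0.5, -0.5]
finger_gap: 0.705
```

```bash
python3 - <<'E'
from h import *
s=sense();print(s);print(delta([.553,0,.25],tool(SY,0)).round(4))
E
```

```text
{'t': 0.9, 'q': array([ 4.54584655e-01,  2.12989505e-01,  1.68069893e+00, -1.95078155e-05,
        1.24825086e+00, -1.30186310e+00]), 'qd': array([-1.07939337, -0.15309064,  0.15590595,  0.0014714 , -0.02401653,
       -1.06358737]), 'tau': array([ 5.04778683e+00, -3.06755376e+01, -1.78713691e+01,  2.95385777e-02,
        2.50162929e-01,  7.15046469e-01]), 'tcp_pos': array([0.36403869, 0.3014541 , 0.29291915]), 'tool_rot': array([ 0.70411181,  0.06543334, -0.06565796, -0.70401283]), 'force': array([ 0.7634317 , -0.50193599, -0.46027766]), 'ft_torque': array([-0.02060372,  0.06318591, -0.0090787 ]), 'finger_gap': 0.7051566854053445}
[ 1.301e-01  4.290e-02 -3.311e-01  1.000e-04  7.000e-04 -3.000e-04]
```

>>> play_rows(deltas=[[0.13, 0.043, -0.331, 0, 0, 0], [0.13, 0.043, -0.331, 0, 0, 0], [0.13, 0.043, -0.331, 0, 0, 0], [0.13, 0.043, -0.331, 0, 0, 0], [0.13, 0.043, -0.331, 0, 0, 0], [0.13, 0.043, -0.331, 0, 0, 0], [0.13, 0.043, -0.331, 0, 0, 0], [0.13, 0.043, -0.331, 0, 0, 0], [0.13, 0.043, -0.331, 0, 0, 0], [0.13, 0.043, -0.331, 0, 0, 0]])

```text
t: 1.9
tcp_pos: [0.5513, 0.0028, 0.2496]
tool_rot: [-0.704, -0.065, 0.066, 0.704]
force: [-0.2, 0.3, 0.2]
finger_gap: 0.697
```

```bash
python3 - <<'E'
from h import *
s=sense();print(s["t"],s["q"].round(4),s["tcp_pos"],s["force"]);print(delta([.553,0,.25],tool(SY,0)).round(4))
qs=[[1.11045769e+00,  5.28384544e-01,  1.43378408e+00,0,1.18141695e+00],[4.54584655e-01,  2.12989505e-01,  1.68069893e+00,0,1.24825086e+00],s["q"][:5]]
ps=[[0.1734934 , 0.5996996 , 0.20362142],[0.36403869, 0.3014541 , 0.29291915],s["tcp_pos"]]
A=[];b=[]
for q,p in zip(qs,ps):
  a1=q[1];a2=a1+q[2];a3=a2+q[4]
  A.append([np.sin(a1),np.sin(a2),np.cos(a2),1,0]);b.append(np.hypot(p[0],p[1])-0*np.sin(a3))
  A.append([np.cos(a1),np.cos(a2),-np.sin(a2),0,1]);b.append(p[2])
x,res,rk,sv=np.linalg.lstsq(np.array(A),np.array(b),rcond=None);print(x,res,rk,sv)
E
```

```text
1.9 [-1.9800e-01  3.7710e-01  1.5629e+00  6.0000e-04  1.2037e+00 -1.9544e+00] [0.55125274 0.00279291 0.24962034] [-0.22275658  0.2885935   0.15228137]
[ 0.0012 -0.0004 -0.0031 -0.0014  0.0003 -0.0018]
[0.58664377 0.41095686 0.15989089 0.00966857 0.00157431] [3.90687447e-09] 5 [2.99541105 2.4492405  0.16572551 0.03494228 0.0069066 ]
```

```bash
python3 - <<'E'
from h import *
r=tool(SY,-.4);d=r.apply([0,1,0])
g=SC+R.from_euler('z',SY).apply([.072,0,.045])
print(g, delta(g+d*.0187-d*.08,r).round(4))
E
```

```text
[5.55471410e-01 5.44150414e-04 4.50000000e-02] [ 0.0279  0.1481 -0.0032 -0.0013  0.0006  0.3982]
```

>>> play_rows(deltas=[[0.005, 0.03, -0.003, 0, 0, 0.1], [0.012, 0.06, -0.003, 0, 0, 0.2], [0.02, 0.09, -0.003, 0, 0, 0.3], [0.028, 0.12, -0.003, 0, 0, 0.4], [0.028, 0.148, -0.003, 0, 0, 0.4], [0.028, 0.148, -0.003, 0, 0, 0.4], [0.028, 0.148, -0.003, 0, 0, 0.4]])

```text
t: 2.6
tcp_pos: [0.5794, 0.0056, 0.1026]
tool_rot: [0.703, -0.076, -0.205, -0.677]
force: [-0.2, 0.1, -0.0]
finger_gap: 0.701
```

```bash
python3 - <<'E'
from h import *
r=tool(SY,-.4);d=r.apply([0,1,0])
g=SC+R.from_euler('z',SY).apply([.072,0,.045])
print(delta(g+d*.0187,r).round(4))
s=sense();print(s["t"],repr(s["q"].round(5)),s["tcp_pos"],s["force"])
t=cv2.resize(snapshot("top")[130:270,260:420],None,fx=5,fy=4.2,interpolation=2);cv2.imwrite("pics/t1.png",t[:,:,::-1])
t=snapshot("side");cv2.imwrite("pics/s1.png",cv2.resize(t[130:330,220:480],None,fx=3,fy=3,interpolation=2)[:,:,::-1])
E
```

```text
[ 0.      0.0813 -0.0005  0.0005  0.0023 -0.0015]
2.6 array([-0.11707,  0.77625,  1.31356, -0.11804,  1.43771, -1.8367 ]) [0.57943614 0.0055967  0.10262945] [-0.24346059  0.14386445 -0.00596286]
```

View pics/s1.png

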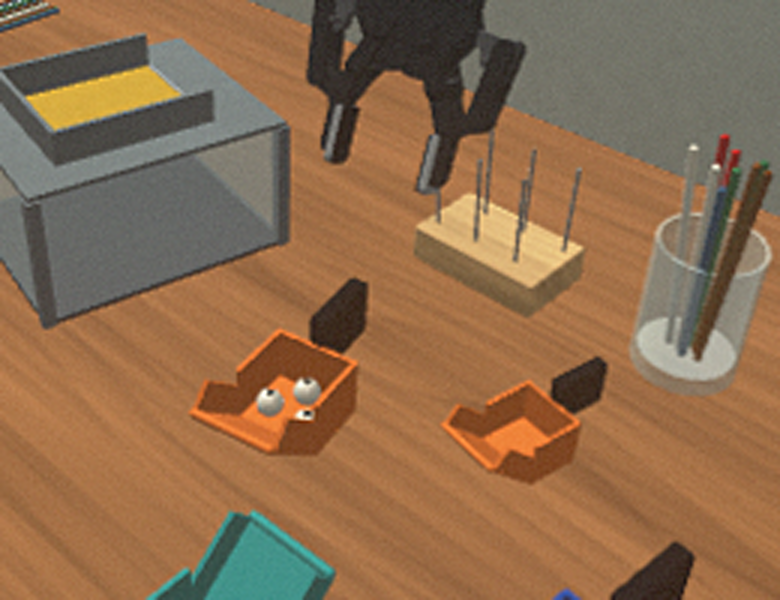

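View pics/t1.png

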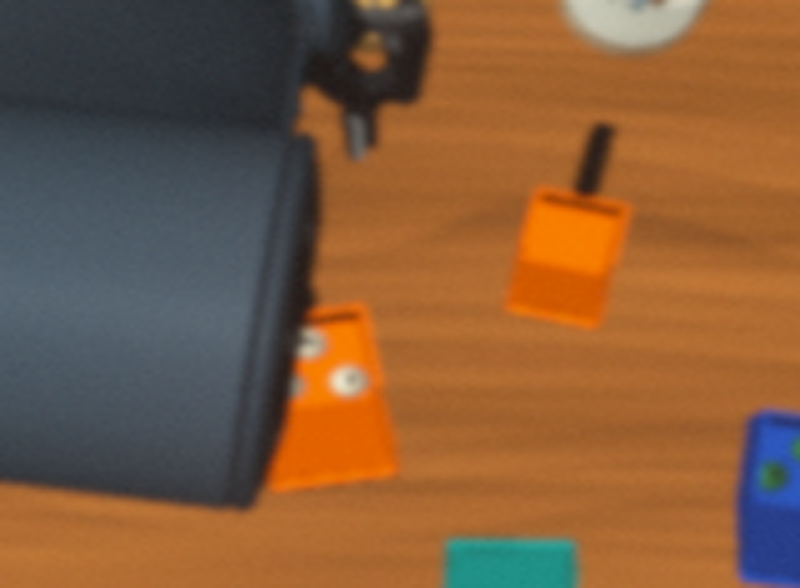

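```bash
python3 - <<'E'
from h import *
p,r=cmd_pose();d=r.apply([0,1,0])
for k in(0,.01): print((proj("side",p-k*d)-[220,130])*3,(proj("top",p-k*d)-[260,130])*[5,4.2])
q=[[1.11045769e+00,5.28384544e-01,1.43378408e+00,-5e-5,1.18141695e+00,-.1785],[-1.9800e-01,3.7710e-01,1.5629e+00,6.0000e-04,1.2037e+00,-1.9544],[-0.11707,0.77625,1.31356,-0.11804,1.43771,-1.8367]]
P=[[0.1734934,0.5996996,0.20362142],[0.55125274,0.00279291,0.24962034],[0.57943614,0.0055967,0.10262945]]
E=R.from_euler
def rows(q):
  a=E('z',q[0]).as_matrix();b=a@E('y',q[1]).as_matrix();c=b@E('y',q[2]).as_matrix();c4=c@E('z',q[3]).as_matrix();e=c4@E('y',q[4]).as_matrix()
  return np.c_[[0,0,1],a[:,1],a[:,0],b[:,2],c[:,2],c[:,0],e[:,2]],e@E('z',q[5]).as_matrix()
A=np.vstack([rows(x)[0] for x in q]);b=np.concatenate(P)
# ridge
for keep in([0,1,3,4,6],[0,1,3,4,5,6],[0,1,2,3,4,6]):
  x,res,rk,sv=np.linalg.lstsq(A[:,keep],b,rcond=None);print(keep,x.round(4),(A[:,keep]@x-b).round(4),sv.round(3))
M=np.array([[0,0,-1],[-1,0,0],[0,1,0]])
print((r.inv()*R.from_matrix(rows(q[2])[1]@M)).as_rotvec())
E
```

```text
[[367.50979719 219.87248631]] [[281.1142544  188.04143632]]
[[371.1664327 205.192264 ]] [[279.75141774 177.23988663]]
[0, 1, 3, 4, 6] [0.1976 0.112  0.5677 0.3553 0.3492] [-0.0011  0.     -0.0006 -0.0001  0.0011 -0.0017  0.0009 -0.0021  0.0023] [2.936 1.821 1.733 0.231 0.101]
[0, 1, 3, 4, 5, 6] [0.2741 0.111  0.5881 0.3916 0.114  0.3236] [-0. -0. -0.  0.  0.  0.  0. -0. -0.] [3.38  1.871 1.733 0.245 0.103 0.028]
[0, 1, 2, 3, 4, 6] [ 0.2104  0.1116 -0.0298  0.5597  0.3913  0.3402] [-0.001  -0.0006  0.0006  0.0007  0.0005 -0.0004  0.0002 -0.0013 -0.0002] [2.949 2.494 1.733 0.244 0.126 0.063]
[ 0.00100472 -0.00155534  0.00468763]
```

```bash
python3 - <<'E'
from h import *
p,r=cmd_pose();d=r.apply([0,1,0]);z=r.apply([0,0,1])
im=snapshot("side")[:,:,::-1].copy()
im=cv2.resize(im[120:220,300:420],None,fx=6,fy=6,interpolation=2)
im=np.ascontiguousarray(im)
for k in(0,.01,.02,.03):
  for w in(-.03,0,.03):
    u=((proj("side",p-k*d+w*z)[0]-[300,120]+.5)*6).astype(int); cv2.circle(im,tuple(int(a) for a in u),3,(0,255,0) if k else (0,0,255),-1)
cv2.imwrite("pics/s2.png",im)
E
```

```text
(no output)
```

View pics/s2.png

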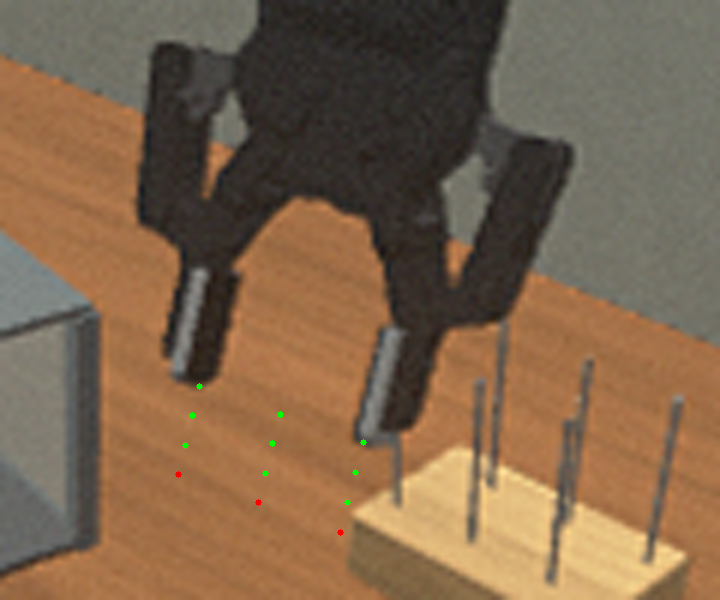

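>>> play_rows(deltas=[[0, 0, 0, 0, 0, 0], [0, 0, 0, 0, 0, 0], [0, 0, 0, 0, 0, 0], [0, 0, 0, 0, 0, 0], [0, 0, 0, 0, 0, 0]], gripper=0.014)

```text
t: 3.25
tcp_pos: [0.5804, 0.004, 0.1021]
tool_rot: [0.703, -0.076, -0.204, -0.677]
force: [-0.7, -0.2, -0.0]
finger_gap: 0.167
```

```bash
python3 - <<'E'
from h import *
p,r=cmd_pose();d=r.apply([0,1,0]);z=r.apply([0,0,1]);print(sense()["finger_gap"])
for cam,o,w,h,k in(("side",(300,120),120,100,6),("top",(290,130),80,60,8)):
  im=snapshot(cam)[:,:,::-1]
  im=np.ascontiguousarray(cv2.resize(im[o[1]:o[1]+h,o[0]:o[0]+w],None,fx=k,fy=k,interpolation=2))
  for a in(0,.01,.02,.03):
    u=((proj(cam,p-a*d)[0]-o+.5)*k).astype(int); cv2.circle(im,tuple(int(a) for a in u),3,(0,255,0) if a else (0,0,255),-1)
  cv2.imwrite(f"pics/{cam}3.png",im)
E
```

```text
0.16701210444780962
```

View pics/side3.png

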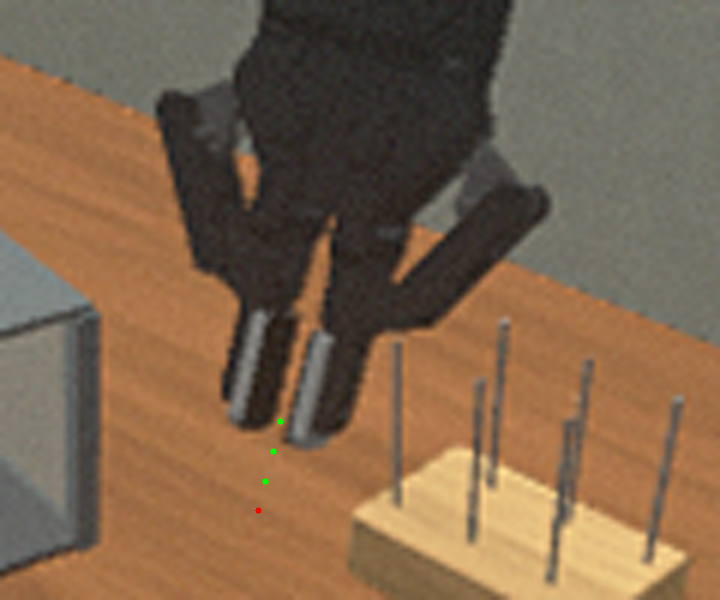

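View pics/top3.png

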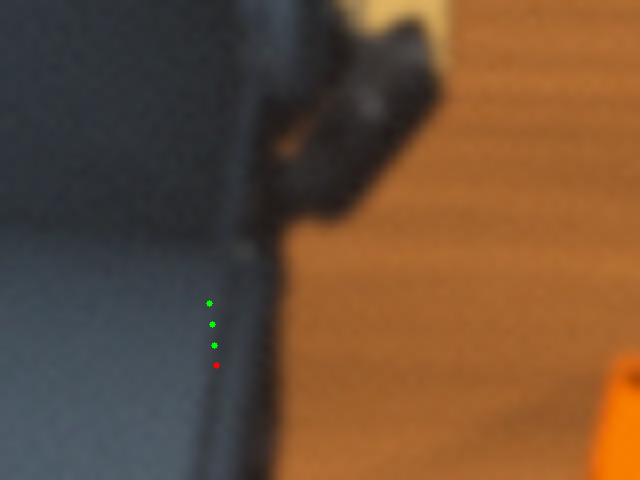

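>>> play_rows(deltas=[[0, 0, 0, 0, 0, 0], [0, 0, 0, 0, 0, 0], [0, 0.0, 0, 0, 0, 0], [0, 0.02, 0, 0, 0, 0], [0, 0.04, 0, 0, 0, 0], [0, 0.06, 0, 0, 0, 0], [0, 0.08, 0, 0, 0, 0], [0, 0.08, 0, 0, 0, 0]], gripper=0.05)

```text
t: 4.15
tcp_pos: [0.5468, -0.0014, 0.0264]
tool_rot: [0.702, -0.078, -0.206, -0.677]
force: [-0.2, 0.2, -0.8]
finger_gap: 0.589
```

```bash
cat >> h.py <<'E'
def look(cam,o,w,h,k,name,pts=()):
  im=snapshot(cam)[:,:,::-1]
  im=np.ascontiguousarray(cv2.resize(im[o[1]:o[1]+h,o[0]:o[0]+w],None,fx=k,fy=k,interpolation=2))
  for P,c in pts:
    u=((proj(cam,P)[0]-o+.5)*k).astype(int); cv2.circle(im,tuple(int(a) for a in u),2,c,-1)
  cv2.imwrite(f"pics/{name}.png",im)
E
python3 - <<'E'
from h import *
p,r=cmd_pose();d=r.apply([0,1,0]);print(sense()["finger_gap"],sense()["force"],p)
look("side",(290,160),110,100,6,"s4",[(p-a*d,(0,255,0) if a else (0,0,255)) for a in (0,.01,.02,.03)])
E
```

```text
0.5888493418534276 [-0.23548826  0.20809482 -0.8300424 ] [ 0.54680505 -0.00140162  0.02641684]
```

View pics/s4.png

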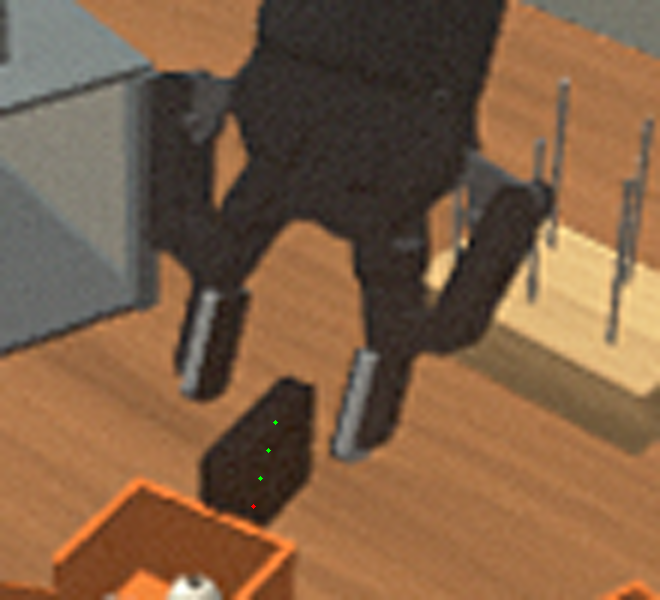

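>>> play_rows(deltas=[[0, 0.012, 0, 0, 0, 0], [0, 0.022, 0, 0, 0, 0], [0, 0.022, 0, 0, 0, 0]])

```text
t: 4.5
tcp_pos: [0.5401, -0.0031, 0.0072]
tool_rot: [0.703, -0.077, -0.205, -0.677]
force: [-0.3, 0.2, 0.7]
finger_gap: 0.587
```

```bash
python3 - <<'E'
from h import *
p,r=cmd_pose();d=r.apply([0,1,0]);print(sense()["finger_gap"],sense()["force"],p)
look("side",(290,160),110,100,6,"s5",[(p-a*d,(0,255,0) if a else (0,0,255)) for a in (0,.01,.02,.03)])
E
```

```text
0.5868885081407529 [-0.31460871  0.23732489  0.66691843] [ 0.54005221 -0.00311626  0.00723916]
```

View pics/s5.png

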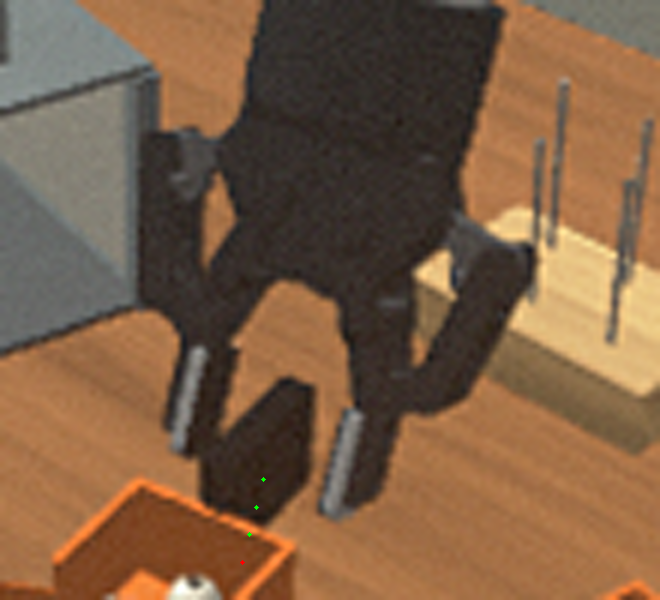

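>>> play_rows(deltas=[[0, 0, 0, 0, 0, 0], [0, 0, 0, 0, 0, 0], [0, 0, 0, 0, 0, 0], [0, 0, 0, 0, 0, 0], [0, 0, 0, 0, 0, 0], [0, 0, 0, 0, 0, 0], [0, 0, 0, 0, 0, 0]], gripper=0.0, force=60)

```text
t: 5.25
tcp_pos: [0.5419, -0.0031, 0.0086]
tool_rot: [0.703, -0.075, -0.204, -0.677]
force: [1.3, 1.7, 4.9]
finger_gap: 0.153
```

```bash
python3 - <<'E'
from h import *
p,r=cmd_pose();d=r.apply([0,1,0]);s=sense();print(s["finger_gap"],s["force"],p,s["q"])
look("side",(260,160),140,130,5,"s6",[(p-a*d,(0,255,0) if a else (0,0,255)) for a in (0,.01,.02,.03)])
E
```

```text
0.152979091190395 [1.29094626 1.66091259 4.9331508 ] [ 0.54193186 -0.00311941  0.0085663 ] [-0.13735654  0.86280719  1.45533563 -0.1323278   1.20675483 -1.82211912]
```

View pics/s6.png

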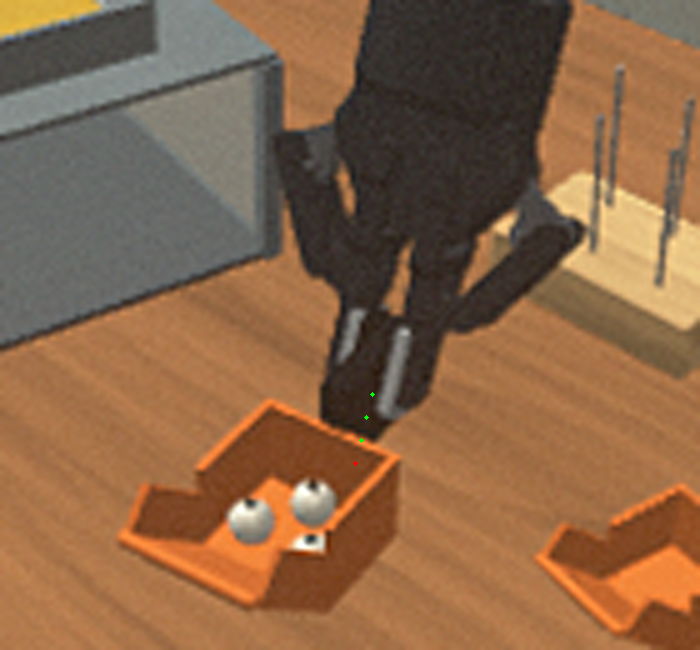

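```bash
cat >> h.py <<'E'
E_=R.from_euler
PAR=np.array([.2741,.111,.5881,.3916,.114,.3236])
MF=np.array([[0,0,-1],[-1,0,0],[0,1,0]])
def fk(q):
  a=E_('z',q[0]).as_matrix();b=a@E_('y',q[1]).as_matrix();c=b@E_('y',q[2]).as_matrix();e=c@E_('z',q[3]).as_matrix()@E_('y',q[4]).as_matrix()
  return np.c_[[0,0,1],a[:,1],b[:,2],c[:,2],c[:,0],e[:,2]]@PAR, R.from_matrix(e@E_('z',q[5]).as_matrix()@MF)
LO=np.array([-3.08,-.75,.22,-1.43,0,-2.85]);HI=np.array([3.08,2.2,2.44,4.57,2.65,2.85])
def ik(p,r,q0):
  f=lambda q:np.r_[(fk(q)[0]-p)*10,(r.inv()*fk(q)[1]).as_rotvec()]
  s=least_squares(f,np.clip(q0,LO+.01,HI-.01),bounds=(LO,HI));return s.x,np.abs(s.fun).max()
import json,os
if os.path.exists("grip.json"):
  G=json.load(open("grip.json")); GP=np.array(G["p"]);GR=R.from_quat(G["r"])  # scoop in tool
def scoop_pose(pos,yaw,tip):
  """tool pose putting scoop origin at pos; tip>0 = handle up"""
  rs=E_('z',yaw)*E_('y',-tip); rt=rs*GR.inv(); return np.array(pos)-rt.apply(GP),rt
def lip_pose(lipw,yaw,tip):
  rs=E_('z',yaw)*E_('y',-tip); return scoop_pose(np.array(lipw)-rs.apply([-.054,0,.043]),yaw,tip)
def binw(x,y,z): return BC+E_('z',BY).apply([x,y,z])
def scoop_now():
  p,r=cmd_pose(); return p+r.apply(GP), r*GR
E
python3 - <<'E'
from h import *
p,r=cmd_pose()
rs=E_('z',SY)
json.dump(dict(p=r.inv().apply(SC-p).tolist(),r=(r.inv()*rs).as_quat().tolist()),open("grip.json","w"))
E
python3 - <<'E'
from h import *
q=sense()["q"];print(fk(q)[0]-sense()["tcp_pos"])
for nm,(P,r) in dict(lift=scoop_pose(SC+[0,0,.2],SY,0),a=lip_pose(binw(-.023,0,.25),BY,0),a2=lip_pose(binw(-.023,0,.25),BY,.6),b=lip_pose(binw(-.023,0,.135),BY,.6),c=lip_pose(binw(-.023,0,.11),BY,1.2),d=lip_pose(binw(-.023,0,.075),BY,1.26)).items():
  q,e=ik(P,r,q);print(nm,q.round(3),e.round(5),P.round(3))
print(delta(*scoop_pose(SC+[0,0,.2],SY,0)).round(4))
E
```

```text
[ 3.17400263e-05 -1.68359833e-05  1.42063853e-05]
lift [-0.137  0.606  1.344 -0.124  1.572 -1.87 ] 0.0 [ 0.542 -0.003  0.209]
a [ 0.092  0.777  0.967  0.131  1.775 -1.234] 0.0 [0.643 0.212 0.216]
a2 [ 0.195  0.455  1.347 -0.093  1.159 -1.103] 0.0 [0.643 0.212 0.285]
b [ 0.195  0.572  1.478 -0.108  0.912 -1.074] 0.0 [0.643 0.212 0.17 ]
c [ 0.393  0.488  1.904 -1.43   0.446  0.324] 0.00817 [0.605 0.221 0.202]
d [ 0.419  0.546  1.894 -1.43   0.491  0.365] 0.08955 [0.599 0.223 0.171]
[-0.0777 -0.1843 -0.     -0.      0.     -0.    ]
```

```bash
python3 - <<'E'
from h import *
q0=np.array([0.195,0.572,1.478,-0.108,0.912,-1.074])
for dy in(-.3,-.15,0,.15,.25,.35,.5):
  q=q0
  for t in(.6,.8,1.0,1.1,1.2,1.26):
    z=.135 if t<1.05 else .075
    q,e=ik(*lip_pose(binw(-.023,0,z),BY+dy,t),q)
    if t>.9 or e>1e-3: print(dy,t,q.round(2),e.round(4))
E
```

```text
-0.3 1.0 [ 0.36  0.48  1.7  -0.75  0.7  -0.15] 0.0
-0.3 1.1 [ 0.41  0.58  1.8  -1.11  0.63  0.27] 0.0
-0.3 1.2 [ 0.46  0.59  1.83 -1.3   0.68  0.49] 0.0
-0.3 1.26 [ 0.49  0.61  1.85 -1.4   0.72  0.61] 0.0
-0.15 1.0 [ 0.34  0.46  1.73 -0.73  0.6  -0.3 ] 0.0
-0.15 1.1 [ 0.38  0.56  1.84 -1.19  0.51  0.22] 0.0
-0.15 1.2 [ 0.43  0.57  1.88 -1.43  0.56  0.48] 0.0068
-0.15 1.26 [ 0.46  0.58  1.88 -1.43  0.62  0.51] 0.0409
0 1.0 [ 0.32  0.45  1.76 -0.68  0.5  -0.48] 0.0
0 1.1 [ 0.35  0.55  1.87 -1.29  0.39  0.18] 0.0
0 1.2 [ 0.39  0.55  1.89 -1.43  0.45  0.34] 0.0476
0 1.26 [ 0.42  0.55  1.89 -1.43  0.49  0.37] 0.0896
0.15 1.0 [ 0.29  0.44  1.78 -0.56  0.41 -0.73] 0.0
0.15 1.1 [ 0.32  0.54  1.9  -1.42  0.26  0.16] 0.0
0.15 1.2 [ 0.35  0.52  1.91 -1.43  0.31  0.2 ] 0.0817
0.15 1.26 [ 0.37  0.52  1.92 -1.43  0.35  0.21] 0.1312
0.25 1.0 [ 0.27  0.44  1.79 -0.44  0.36 -0.94] 0.0
0.25 1.1 [ 0.29  0.53  1.91 -1.43  0.18  0.08] 0.0088
0.25 1.2 [ 0.31  0.51  1.92 -1.43  0.22  0.09] 0.0979
0.25 1.26 [ 0.33  0.5   1.93 -1.43  0.24  0.11] 0.1514
0.35 1.0 [ 0.25  0.43  1.8  -0.26  0.32 -1.2 ] 0.0
0.35 1.1 [ 0.26  0.52  1.92 -1.43  0.1  -0.02] 0.0146
0.35 1.2 [ 0.27  0.5   1.94 -1.43  0.12 -0.01] 0.1072
0.35 1.26 [ 0.28  0.49  1.95 -1.43  0.13 -0.01] 0.1632
0.5 1.0 [ 0.22  0.43  1.81  0.06  0.3  -1.65] 0.0
0.5 1.1 [ 0.23  0.52  1.93  1.26  0.02 -2.85] 0.0169
0.5 1.2 [ 0.23  0.5   1.95  1.26  0.   -2.84] 0.1078
0.5 1.26 [ 0.23  0.48  1.96  1.26  0.   -2.85] 0.1646
```

```bash
python3 - <<'E'
from h import *
def onz(px,z): return least_squares(lambda v:proj("top",[v[0],v[1],z])[0]-px,[.6,0]).x.round(3)
print([onz(p,.03) for p in((301,136),(347,137),(301,111),(346,111))],[onz(p,.03) for p in((304,132),(318,131),(334,131))])
q=sense()["q"]
# sweep lean option: regrasp, tool frame with scoop
TIP=0.025
for L in(-.5,-.6,-.7,-.8):
  r=tool(SY,L);d=r.apply([0,1,0]);g=SC+E_('z',SY).apply([.073,0,.044]);p=g+d*(.0187+TIP)
  import h
  h.GP=r.inv().apply(SC-p);h.GR=r.inv()*E_('z',SY)
  qq,e=ik(p,r,q);print(L,p.round(3),qq.round(2),e.round(4))
  for dy in(-.2,0):
   k=np.array([0.195,0.572,1.478,-0.108,0.912,-1.074])
   for t,z in((0,.25),(.6,.135),(.9,.12),(1.1,.11),(1.2,.075),(1.3,.075)):
    k,e=ik(*lip_pose(binw(-.023,0,z),BY+dy,t),k); print("  ",dy,t,k.round(2),e.round(4))
E
```

```text
[array([0.693, 0.045]), array([ 0.694, -0.067]), array([0.757, 0.047]), array([ 0.76 , -0.064])] [array([0.703, 0.038]), array([0.707, 0.004]), array([ 0.708, -0.035])]
-0.5 [ 0.536 -0.003  0.006] [-0.12  0.91  1.39 -0.15  1.32 -1.81] 0.0
   -0.2 0 [ 0.02  0.78  1.    0.22  1.81 -1.1 ] 0.0
   -0.2 0.6 [ 0.16  0.59  1.44 -0.07  1.03 -0.94] 0.0
   -0.2 0.9 [ 0.27  0.51  1.63 -0.39  0.73 -0.6 ] 0.0
   -0.2 1.1 [ 0.36  0.5   1.75 -0.8   0.6  -0.16] 0.0
   -0.2 1.2 [ 0.41  0.56  1.83 -1.16  0.56  0.24] 0.0
   -0.2 1.3 [ 0.46  0.58  1.88 -1.4   0.61  0.51] 0.0
   0 0 [ 0.08  0.83  0.91  0.16  1.88 -1.23] 0.0
   0 0.6 [ 0.18  0.6   1.41 -0.05  1.03 -1.13] 0.0
   0 0.9 [ 0.26  0.51  1.64 -0.31  0.66 -0.86] 0.0
   0 1.1 [ 0.33  0.48  1.79 -0.76  0.46 -0.38] 0.0
   0 1.2 [ 0.36  0.54  1.88 -1.3   0.39  0.19] 0.0
   0 1.3 [ 0.41  0.54  1.9  -1.43  0.45  0.36] 0.0479
-0.6 [ 0.532 -0.004  0.008] [-0.11  0.95  1.32 -0.17  1.45 -1.8 ] 0.0
   -0.2 0 [ 0.01  0.83  0.95  0.26  1.91 -1.1 ] 0.0
   -0.2 0.6 [ 0.13  0.62  1.38 -0.    1.14 -1.  ] 0.0
   -0.2 0.9 [ 0.24  0.52  1.58 -0.26  0.82 -0.74] 0.0
  
[... 1155 characters left out ...]
 0.0
-0.8 [ 0.526 -0.005  0.014] [-0.1   1.04  1.19 -0.2   1.68 -1.79] 0.0
   -0.2 0 [-0.01  0.92  0.85  0.35  2.1  -1.08] 0.0
   -0.2 0.6 [ 0.09  0.68  1.27  0.1   1.37 -1.07] 0.0
   -0.2 0.9 [ 0.18  0.55  1.48 -0.07  1.03 -0.91] 0.0
   -0.2 1.1 [ 0.26  0.5   1.61 -0.27  0.82 -0.7 ] 0.0
   -0.2 1.2 [ 0.31  0.53  1.7  -0.45  0.66 -0.5 ] 0.0
   -0.2 1.3 [ 0.36  0.52  1.76 -0.65  0.6  -0.27] 0.0
   0 0 [ 0.06  0.97  0.72  0.27  2.21 -1.19] 0.0
   0 0.6 [ 0.13  0.7   1.21  0.07  1.41 -1.22] 0.0
   0 0.9 [ 0.19  0.56  1.46 -0.05  1.03 -1.11] 0.0
   0 1.1 [ 0.25  0.49  1.62 -0.2   0.77 -0.95] 0.0
   0 1.2 [ 0.29  0.52  1.73 -0.37  0.58 -0.76] 0.0
   0 1.3 [ 0.33  0.5   1.8  -0.59  0.48 -0.52] 0.0
```

```bash
python3 - <<'E'
from h import *
for L in(-.5,-.6,-.7):
  r=tool(SY,L);d=r.apply([0,1,0]);g=SC+E_('z',SY).apply([.073,0,.044])
  print(L,delta(g+d*.0427,r).round(4))
E
```

```text
-0.5 [-4.200e-03  4.000e-03  1.100e-03  2.000e-04  1.000e-04  1.009e-01]
-0.6 [-8.500e-03  3.400e-03  1.100e-03  2.000e-04  1.000e-04  2.009e-01]
-0.7 [-1.260e-02  2.300e-03  1.100e-03  2.000e-04  0.000e+00  3.009e-01]
```

>>> play_rows(deltas=[[0, 0, 0, 0, 0, 0], [0, 0, 0, 0, 0, 0], [0, 0, 0, 0, 0, 0], [0, 0, 0, 0, 0, 0], [-0.004, 0.001, 0.001, 0, 0, 0.1], [-0.0085, 0.001, 0.001, 0, 0, 0.2], [-0.0125, 0.001, 0.001, 0, 0, 0.3], [-0.0125, 0.001, 0.001, 0, 0, 0.3], [-0.0125, 0.001, 0.001, 0, 0, 0.3]], gripper=0.05)

```text
t: 6.2
tcp_pos: [0.5291, -0.0043, 0.0113]
tool_rot: [0.684, -0.18, -0.303, -0.639]
force: [-0.5, -0.1, -0.3]
finger_gap: 0.582
```

```bash
python3 - <<'E'
from h import *
p,r=cmd_pose();d=r.apply([0,1,0]);s=sense();print(s["finger_gap"],s["force"],p,s["q"])
look("side",(260,160),140,130,5,"s7",[(p-a*d,(0,255,0) if a else (0,0,255)) for a in (0,.01,.02,.03)])
E
```

```text
0.5819618886904552 [-0.54913773 -0.12585773 -0.25906746] [ 0.52914995 -0.00433507  0.01126485] [-0.10538959  0.9961419   1.25488754 -0.18544235  1.56941634 -1.7958471 ]
```

View pics/s7.png

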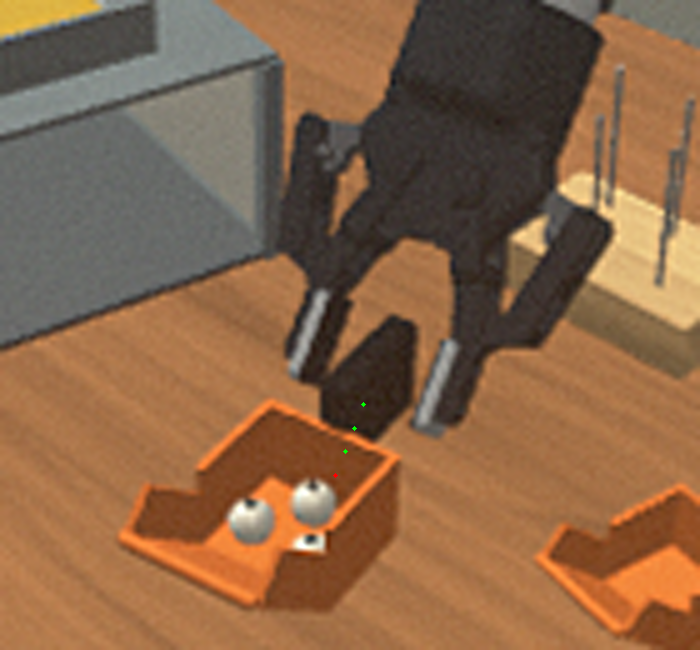

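>>> play_rows(deltas=[[0, 0, 0, 0, 0, 0], [0, 0, 0, 0, 0, 0], [0, 0, 0, 0, 0, 0], [0, 0, 0, 0, 0, 0], [0, 0, 0, 0, 0, 0], [0, 0, 0, 0, 0, 0]], gripper=0.0, force=70)

```text
t: 6.85
tcp_pos: [0.5296, -0.0046, 0.0128]
tool_rot: [0.684, -0.18, -0.303, -0.639]
force: [0.4, -0.0, 5.6]
finger_gap: 0.155
```

```bash
python3 - <<'E'
from h import *
p,r=cmd_pose();rs=E_('z',SY);s=sense();print(s["finger_gap"],s["force"],p)
json.dump(dict(p=r.inv().apply(SC-p).tolist(),r=(r.inv()*rs).as_quat().tolist()),open("grip.json","w"))
E
python3 - <<'E'
from h import *
look("top",(290,170),100,85,7,"t8");look("side",(260,180),130,110,5,"s8")
for h_ in(.06,.2): print(delta(*scoop_pose(SC+[0,0,h_],SY,0)).round(4))
E
```

```text
0.15468882069221151 [ 0.40603269 -0.01561293  5.61830449] [ 0.52959744 -0.00463326  0.01283785]
[-0.0387 -0.0459 -0.      0.      0.     -0.0002]
[-1.289e-01 -1.529e-01 -1.000e-04  0.000e+00  0.000e+00 -2.000e-04]
```

View pics/s8.png

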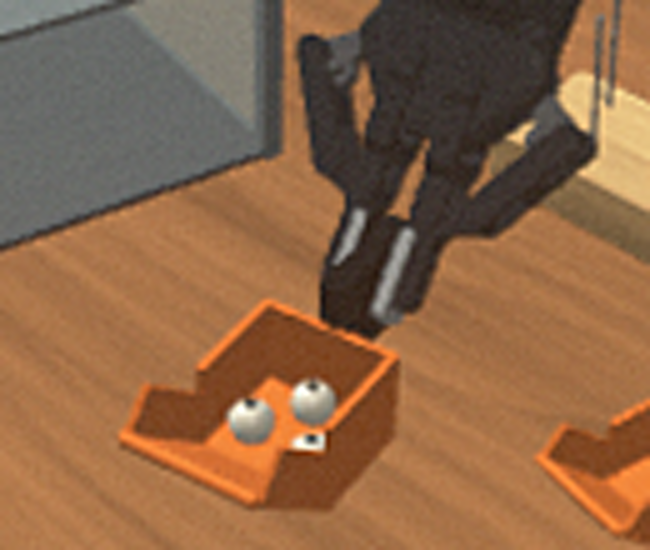

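>>> play_rows(deltas=[[-0.003, -0.004, 0, 0, 0, 0], [-0.01, -0.012, 0, 0, 0, 0], [-0.02, -0.024, 0, 0, 0, 0], [-0.03, -0.036, 0, 0, 0, 0], [-0.039, -0.046, 0, 0, 0, 0], [-0.039, -0.046, 0, 0, 0, 0], [-0.039, -0.046, 0, 0, 0, 0]])

```text
t: 7.65
tcp_pos: [0.5297, -0.0044, 0.0729]
tool_rot: [0.684, -0.179, -0.302, -0.639]
force: [-0.3, 0.5, -1.5]
finger_gap: 0.156
```

```bash
python3 - <<'E'
from h import *
s=sense();print(s["finger_gap"],s["force"],scoop_now()[0],(scoop_now()[1]).as_euler('zyx'))
look("side",(250,160),150,130,5,"s9")
E
```

```text
0.15591282315852517 [-0.32825452  0.45281429 -1.54187607] [ 0.48483537 -0.01248167  0.05999744] [ 0.18498818 -0.00200462  0.00057428]
```

View pics/s9.png

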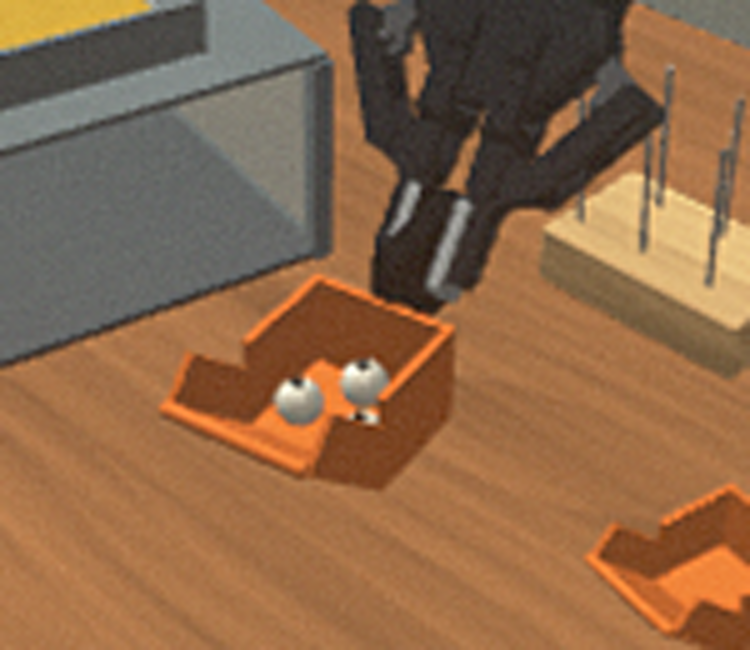

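```bash
cat >> h.py <<'E'
PTS=np.array([(-57,30,43),(-57,-30,43),(40,30,42),(40,-30,42)])/1000
def predict(cam,o,k):
  p,r=scoop_now();return ((proj(cam,p+r.apply(PTS))-o+.5)*k-.5).round(0)
E
python3 - <<'E'
from h import *
print(predict("side",(250,160),5).tolist())
p,r=cmd_pose()
P,Rr=scoop_pose(SC+[0,0,.22],SY,0);a=delta(P,Rr);print(a.round(4))
P1,R1=lip_pose(binw(-.023,0,.26),BY-.1,0)
print("from lifted",delta(P1,R1,P,Rr).round(4))
E
```

```text
[[152.0, 411.0], [299.0, 478.0], [314.0, 272.0], [453.0, 327.0]]
[-0.1031 -0.123  -0.0003 -0.0005  0.0003  0.0006]
from lifted [ 1.058e-01 -8.540e-02  1.890e-01  3.406e-01  4.041e-01  3.000e-04]
```

>>> play_rows(deltas=[[-0.01, -0.012, 0, 0, 0, 0], [-0.03, -0.036, 0, 0, 0, 0], [-0.05, -0.06, 0, 0, 0, 0], [-0.07, -0.084, 0, 0, 0, 0], [-0.09, -0.107, 0, 0, 0, 0], [-0.103, -0.123, 0, 0, 0, 0], [-0.103, -0.123, 0, 0, 0, 0]])

```text
t: 8.4
tcp_pos: [0.5312, -0.0045, 0.2361]
tool_rot: [0.685, -0.178, -0.301, -0.639]
force: [0.7, -0.0, -2.0]
finger_gap: 0.152
```

>>> play_rows(deltas=[[0.005, -0.004, 0.009, 0.017, 0.02, 0], [0.016, -0.013, 0.028, 0.051, 0.061, 0], [0.026, -0.021, 0.047, 0.085, 0.101, 0], [0.037, -0.03, 0.066, 0.119, 0.141, 0], [0.048, -0.038, 0.085, 0.153, 0.182, 0], [0.058, -0.047, 0.104, 0.187, 0.222, 0], [0.069, -0.056, 0.123, 0.221, 0.263, 0], [0.079, -0.064, 0.142, 0.255, 0.303, 0], [0.09, -0.073, 0.161, 0.29, 0.343, 0], [0.1, -0.081, 0.179, 0.323, 0.384, 0], [0.106, -0.085, 0.189, 0.341, 0.404, 0], [0.106, -0.085, 0.189, 0.341, 0.404, 0]])

```text
t: 9.6
tcp_pos: [0.6278, 0.2072, 0.2273]
tool_rot: [-0.613, 0.353, 0.127, 0.695]
force: [-0.7, -0.1, -1.5]
finger_gap: 0.153
```

```bash
python3 - <<'E'
from h import *
s=sense();print(s["finger_gap"],s["force"],s["q"].round(3));p,r=scoop_now();print(p,r.as_euler('zyx'),binw(-.023,0,.26),p+r.apply([-.054,0,.043]))
o=(170,70);look("side",o,180,150,4,"s10");print(predict("side",o,4).tolist())
o=(150,100);look("top",o,150,130,5,"t10");print(predict("top",o,5).tolist())
E
```

```text
0.15285369002701094 [-0.74925973 -0.1171774  -1.47868408] [ 0.032  0.892  0.823  0.273  2.078 -1.144]
[0.5849395  0.22282632 0.21456421] [-0.34252925  0.00274402  0.00050016] [0.5346785  0.24004532 0.26      ] [0.53419465 0.24094174 0.25771268]
[[262.0, 112.0], [296.0, 149.0], [440.0, 90.0], [483.0, 124.0]]
[[156.0, 373.0], [295.0, 427.0], [256.0, 151.0], [393.0, 203.0]]
```

View pics/s10.png

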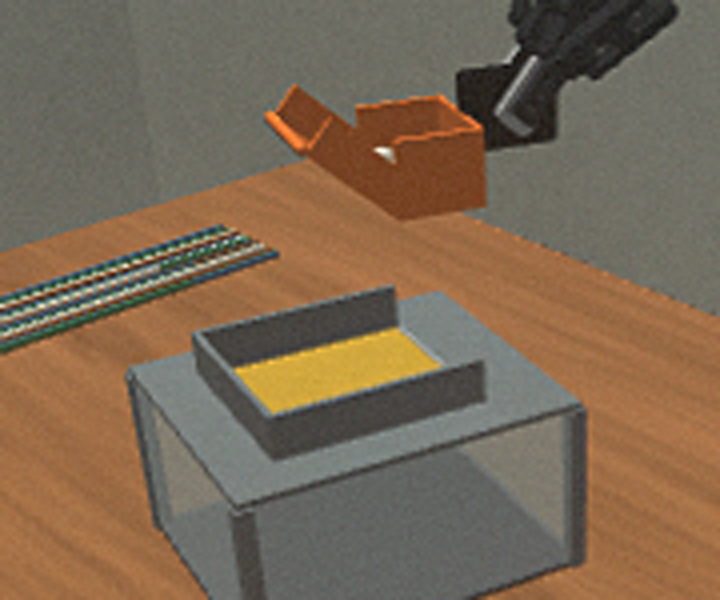

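View pics/t10.png

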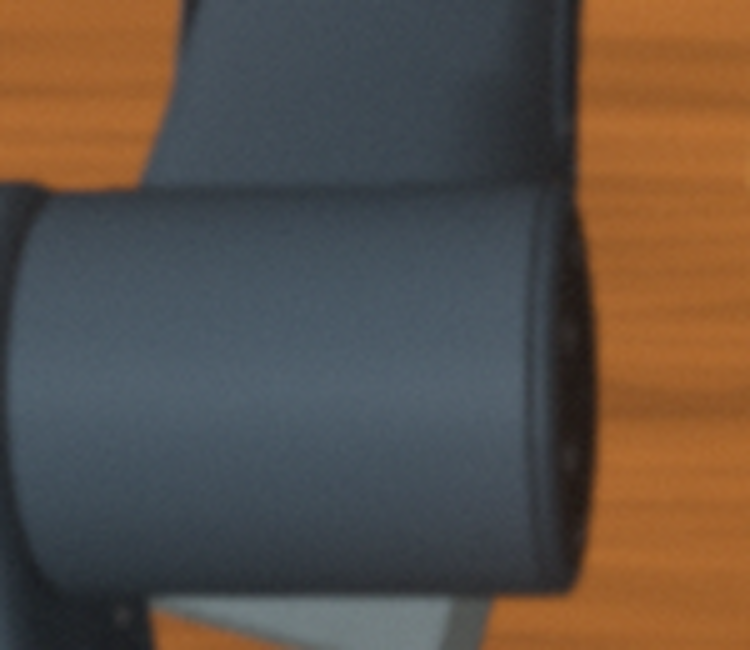

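```bash
python3 - <<'E'
from h import *
q=sense()["q"]
W=[(.08,.258),(.18,.256),(.28,.25),(.38,.24),(.48,.23),(.56,.215),(.6,.195),(.6,.17),(.6,.15),(.6,.143)]
for t,z in W:
  P,r=lip_pose(binw(-.023,0,z),BY-.1,t); q2,e=ik(P,r,q); print(delta(P,r).round(3).tolist(),(np.abs(q2-q)/.1).max().round(2),e.round(4)); q=q2
E
```

```text
[-0.003, -0.008, 0.0, 0.001, -0.0, -0.082] 0.69 0.0
[-0.007, -0.015, 0.0, 0.001, 0.0, -0.182] 0.9 0.0
[-0.009, -0.019, 0.0, 0.001, 0.0, -0.282] 1.02 0.0
[-0.01, -0.019, 0.0, 0.001, 0.0, -0.382] 1.13 0.0
[-0.011, -0.018, 0.0, 0.001, 0.0, -0.482] 1.17 0.0
[-0.008, -0.012, 0.0, 0.001, 0.0, -0.562] 1.1 0.0
[0.001, 0.001, 0.0, 0.001, 0.0, -0.602] 0.82 0.0
[0.017, 0.02, 0.0, 0.001, 0.0, -0.602] 0.5 0.0
[0.03, 0.036, 0.0, 0.001, 0.0, -0.602] 0.4 0.0
[0.035, 0.041, 0.0, 0.001, 0.0, -0.602] 0.14 0.0
```

>>> play_rows(deltas=[[-0.003, -0.008, 0, 0, 0, -0.08], [-0.007, -0.015, 0, 0, 0, -0.18], [-0.009, -0.019, 0, 0, 0, -0.28], [-0.01, -0.019, 0, 0, 0, -0.38], [-0.011, -0.018, 0, 0, 0, -0.48], [-0.008, -0.012, 0, 0, 0, -0.56], [0.001, 0.001, 0, 0, 0, -0.6], [0.017, 0.02, 0, 0, 0, -0.6], [0.03, 0.036, 0, 0, 0, -0.6], [0.035, 0.041, 0, 0, 0, -0.6], [0.035, 0.041, 0, 0, 0, -0.6], [0.035, 0.041, 0, 0, 0, -0.6]])

```text
t: 10.9
tcp_pos: [0.6294, 0.2059, 0.1763]
tool_rot: [-0.69, 0.155, -0.086, 0.702]
force: [0.6, 0.1, -1.2]
finger_gap: 0.153
```

```bash
python3 - <<'E'
from h import *
s=sense();print(s["finger_gap"],s["force"],s["q"].round(3));p,r=scoop_now();print(p,r.as_euler('zyx'),p+r.apply([-.054,0,.043]))
print("lip in bin",E_('z',-BY).apply(p+r.apply([-.054,0,.043])-BC))
o=(170,70);look("side",o,180,150,4,"s11");print(predict("side",o,4).tolist())
q=s["q"]
W=[(.7,.14),(.82,.135),(.95,.13),(1.08,.12),(1.2,.105),(1.26,.088),(1.28,.075),(1.28,.072)]
for t,z in W:
  P,r=lip_pose(binw(-.025,0,z),BY-.1,t); q2,e=ik(P,r,q); print(delta(P,r).round(4).tolist(),(np.abs(q2-q)/.1).max().round(2),e.round(4)); q=q2
print(q)
E
```

```text
0.15267385941657177 [ 0.62547406  0.1466297  -1.22259157] [ 0.125  0.645  1.29   0.047  1.296 -1.117]
[0.60094313 0.21653423 0.13987743] [-0.40946472 -0.56176366 -0.22578678] [0.53611472 0.23972676 0.14481537]
lip in bin [-2.15293440e-02  3.71076513e-05  1.44815371e-01]
[[291.0, 314.0], [324.0, 360.0], [422.0, 199.0], [463.0, 238.0]]
[-0.0077, -0.0036, -0.0006, -0.0019, -0.0, -0.0981] 1.2 0.0
[-0.0139, -0.0092, -0.0006, -0.0018, -0.0001, -0.2181] 1.41 0.0
[-0.022, -0.0147, -0.0006, -0.0018, -0.0001, -0.3481] 1.51 0.0
[-0.0309, -0.0139, -0.0006, -0.0018, -0.0002, -0.4781] 1.68 0.0
[-0.0395, -0.0063, -0.0006, -0.0017, -0.0002, -0.5981] 2.54 0.0
[-0.0432, 0.0074, -0.0006, -0.0017, -0.0003, -0.6581] 2.06 0.0
[-0.0438, 0.0193, -0.0006, -0.0017, -0.0003, -0.6781] 1.09 0.0
[-0.0435, 0.0223, -0.0006, -0.0017, -0.0003, -0.6781] 0.12 0.0
[ 0.36774663  0.51962864  1.82416359 -0.85807931  0.49283877 -0.15091889]
```

View pics/s11.png

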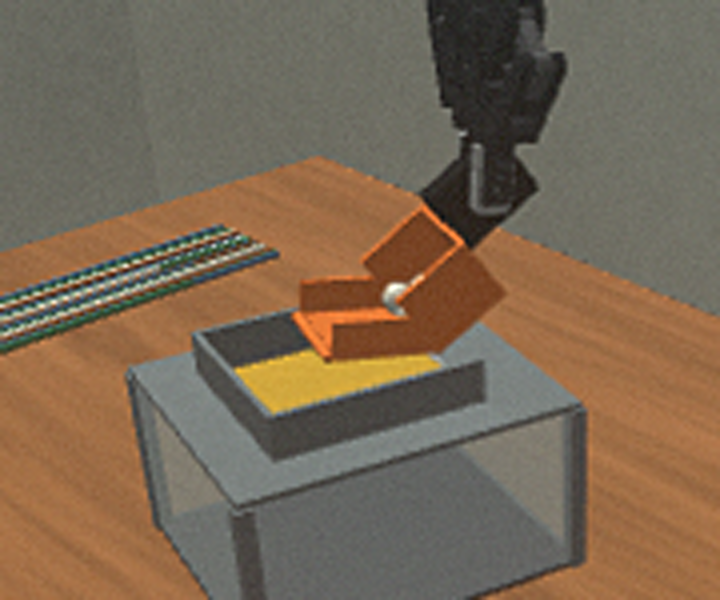

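>>> play_rows(deltas=[[-0.008, -0.004, -0.0005, -0.002, 0, -0.1], [-0.014, -0.009, -0.0005, -0.002, 0, -0.22], [-0.022, -0.0145, -0.0005, -0.002, 0, -0.35], [-0.031, -0.014, -0.0005, -0.002, 0, -0.48], [-0.0395, -0.006, -0.0005, -0.002, 0, -0.6], [-0.043, 0.0075, -0.0005, -0.002, 0, -0.66], [-0.044, 0.019, -0.0005, -0.002, 0, -0.68], [-0.0435, 0.022, -0.0005, -0.002, 0, -0.68], [-0.0435, 0.022, -0.0005, -0.002, 0, -0.68], [-0.0435, 0.022, -0.0005, -0.002, 0, -0.68], [-0.0435, 0.022, -0.0005, -0.002, 0, -0.68], [-0.0435, 0.022, -0.0005, -0.002, 0, -0.68]])

```text
t: 12.15
tcp_pos: [0.5871, 0.2211, 0.1592]
tool_rot: [0.702, 0.084, 0.316, -0.633]
force: [0.7, -0.5, 0.2]
finger_gap: 0.157
```

```bash
python3 - <<'E'
from h import *
s=sense();print(s["finger_gap"],s["force"],s["q"].round(3));p,r=scoop_now();print(-np.arcsin(-r.as_matrix()[2,0]))
print("lip in bin",E_('z',-BY).apply(p+r.apply([-.054,0,.043])-BC))
o=(170,70);look("side",o,180,150,4,"s12");print(predict("side",o,4).tolist())
E
```

```text
0.1565436171986344 [ 0.73074573 -0.47842383  0.21547965] [ 0.368  0.52   1.824 -0.861  0.493 -0.146]
1.28193101434999
lip in bin [-0.0244834   0.00044771  0.07226421]
[[302.0, 431.0], [334.0, 480.0], [335.0, 275.0], [370.0, 318.0]]
```

View pics/s12.png

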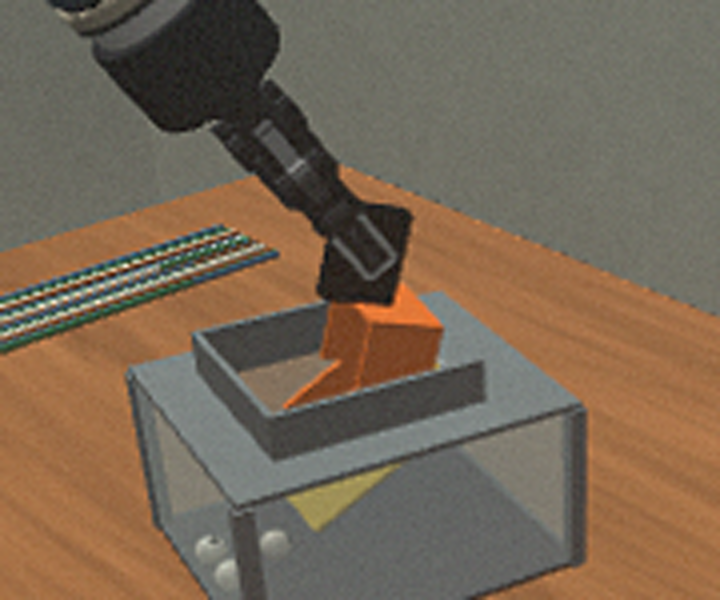

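```bash
python3 - <<'E'
from h import *
q=sense()["q"]
W=[(1.28,.085),(1.26,.11),(1.22,.14),(1.14,.175),(1.04,.205),(.92,.23),(.8,.245),(.67,.255),(.54,.26),(.41,.26),(.28,.26),(.15,.26)]
for t,z in W:
  P,r=lip_pose(binw(-.024,0,z),BY-.1,t); q2,e=ik(P,r,q); print(delta(P,r).round(3).tolist(),(np.abs(q2-q)/.1).max().round(2),e.round(4)); q=q2
E
```

```text
[0.008, -0.01, -0.0, -0.0, -0.001, 0.002] 0.57 0.0
[0.022, -0.029, -0.0, -0.0, -0.001, 0.022] 1.4 0.0
[0.04, -0.05, -0.0, -0.0, -0.001, 0.062] 1.69 0.0
[0.062, -0.072, -0.0, -0.0, -0.001, 0.142] 1.96 0.0
[0.081, -0.087, -0.0, -0.0, -0.001, 0.242] 1.63 0.0
[0.096, -0.095, -0.0, -0.0, -0.001, 0.362] 1.78 0.0
[0.104, -0.095, -0.0, -0.0, -0.001, 0.482] 1.56 0.0
[0.107, -0.09, -0.0, -0.001, -0.001, 0.612] 1.54 0.0
[0.106, -0.081, -0.0, -0.001, -0.001, 0.742] 1.4 0.0
[0.101, -0.069, -0.0, -0.001, -0.001, 0.872] 1.26 0.0
[0.094, -0.057, -0.0, -0.001, -0.001, 1.002] 1.21 0.0
[0.086, -0.046, -0.0, -0.001, -0.001, 1.132] 1.16 0.0
```

>>> play_rows(deltas=[[0.008, -0.01, 0, 0, 0, 0], [0.022, -0.029, 0, 0, 0, 0.02], [0.04, -0.05, 0, 0, 0, 0.06], [0.062, -0.072, 0, 0, 0, 0.14], [0.081, -0.087, 0, 0, 0, 0.24], [0.096, -0.095, 0, 0, 0, 0.36], [0.104, -0.095, 0, 0, 0, 0.48], [0.107, -0.09, 0, 0, 0, 0.61], [0.106, -0.081, 0, 0, 0, 0.74], [0.101, -0.069, 0, 0, 0, 0.87], [0.094, -0.057, 0, 0, 0, 1.0], [0.086, -0.046, 0, 0, 0, 1.13]])

```text
t: 13.4
tcp_pos: [0.6314, 0.2045, 0.2438]
tool_rot: [-0.637, 0.306, 0.073, 0.703]
force: [0.1, -0.1, -2.2]
finger_gap: 0.158
```

```bash
python3 - <<'E'
from h import *
s=sense();print(s["finger_gap"],s["force"],s["q"].round(3));p,r=scoop_now();print(p,r.as_euler('zyx'))
look("side",(170,70),180,150,4,"s13")
P,Rr=scoop_pose(SC+[0,0,.2],SY,0)
print(delta(P,Rr).round(4))
E
```

```text
0.15752790961219104 [ 0.14665862 -0.12671063 -2.15957092] [ 0.046  0.803  0.896  0.216  1.952 -1.152]
[0.59086897 0.21942846 0.22435938] [-0.348418   -0.14002571 -0.05040564]
[-0.0094  0.0328 -0.2293 -0.3113 -0.4339  0.1312]
```

View pics/s13.png

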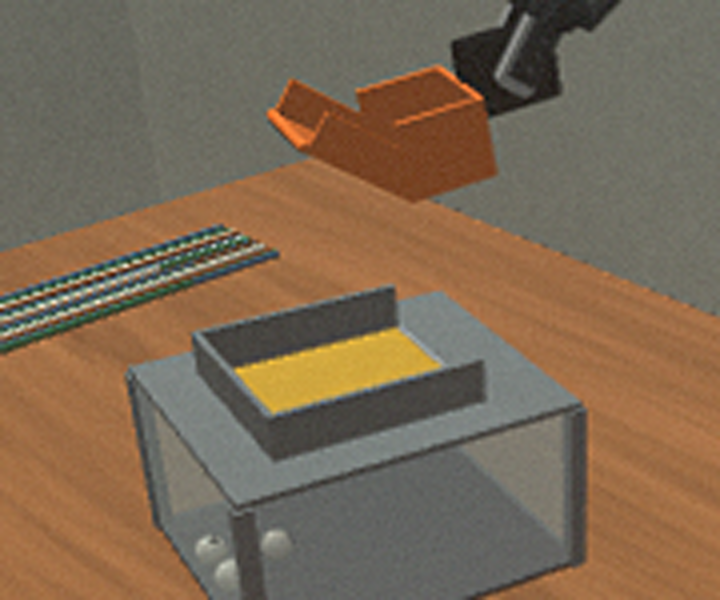

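>>> play_rows(deltas=[[0, 0.002, -0.012, -0.016, -0.022, 0.01], [-0.001, 0.005, -0.034, -0.047, -0.065, 0.02], [-0.002, 0.008, -0.057, -0.078, -0.108, 0.033], [-0.003, 0.011, -0.08, -0.109, -0.152, 0.046], [-0.004, 0.015, -0.103, -0.14, -0.195, 0.059], [-0.005, 0.018, -0.126, -0.171, -0.239, 0.072], [-0.006, 0.021, -0.149, -0.202, -0.282, 0.085], [-0.007, 0.025, -0.172, -0.233, -0.325, 0.098], [-0.008, 0.028, -0.195, -0.265, -0.369, 0.111], [-0.009, 0.031, -0.217, -0.295, -0.41, 0.124], [-0.009, 0.033, -0.229, -0.311, -0.434, 0.131], [-0.009, 0.033, -0.229, -0.311, -0.434, 0.131]])

```text
t: 14.65
tcp_pos: [0.5289, -0.0026, 0.2208]
tool_rot: [0.687, -0.174, -0.298, -0.639]
force: [1.2, 0.2, -1.5]
finger_gap: 0.156
```

```bash
python3 - <<'E'
from h import *
s=sense();print(s["finger_gap"],s["force"]);p,r=scoop_now();print(p,r.as_euler('ZYX'))
o=(230,90);look("side",o,180,150,4,"s14");print(predict("side",o,4).tolist())
for z in(.05,.012,.002):
  print(delta(*scoop_pose(SC+[0,0,z],SY,0)).round(4))
E
```

```text
0.1558641101370384 [ 1.2431969   0.1794752  -1.46308116]
[ 0.48426743 -0.01087232  0.20724469] [ 0.18892672 -0.01625535 -0.00399438]
[[177.0, 297.0], [312.0, 343.0], [326.0, 203.0], [453.0, 239.0]]
[ 0.0996  0.1229 -0.0021  0.005   0.0004  0.0171]
[ 0.1235  0.1523 -0.0019  0.005   0.0004  0.0171]
[ 0.1299  0.1601 -0.0019  0.005   0.0004  0.0171]
```

View pics/s14.png

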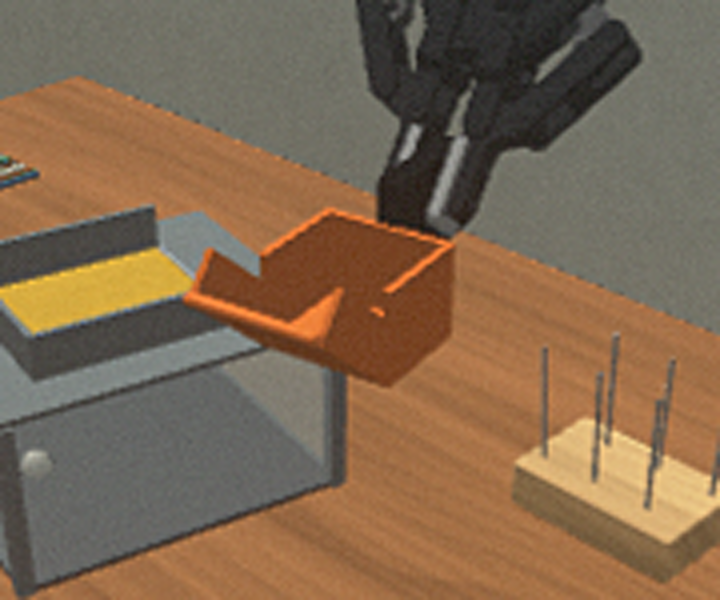

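>>> play_rows(deltas=[[0.015, 0.018, 0, 0, 0, 0.017], [0.04, 0.05, -0.001, 0.003, 0, 0.017], [0.065, 0.08, -0.002, 0.005, 0, 0.017], [0.085, 0.105, -0.002, 0.005, 0, 0.017], [0.1, 0.123, -0.002, 0.005, 0, 0.017], [0.112, 0.138, -0.002, 0.005, 0, 0.017], [0.12, 0.148, -0.002, 0.005, 0, 0.017], [0.125, 0.154, -0.002, 0.005, 0, 0.017], [0.128, 0.158, -0.002, 0.005, 0, 0.017], [0.1295, 0.1596, -0.002, 0.005, 0, 0.017], [0.1295, 0.1596, -0.002, 0.005, 0, 0.017]])

```text
t: 15.8
tcp_pos: [0.5293, -0.0046, 0.0155]
tool_rot: [0.684, -0.18, -0.304, -0.639]
force: [0.1, 0.5, -1.0]
finger_gap: 0.149
```

```bash
python3 - <<'E'
from h import *
s=sense();print(s["finger_gap"],s["force"]);p,r=scoop_now();print(p,r.as_euler('ZYX'))
look("side",(260,170),140,120,5,"s15")
print(delta(*scoop_pose(SC+[0,0,0],SY,0)).round(4))
E
```

```text
0.14919924545835195 [ 0.07867558  0.52622446 -0.95666792]
[ 0.48441964 -0.01267628  0.0026936 ] [0.18613209 0.00137221 0.00046386]
[ 0.0019  0.002  -0.0001  0.0004  0.0011 -0.0011]
```

View pics/s15.png

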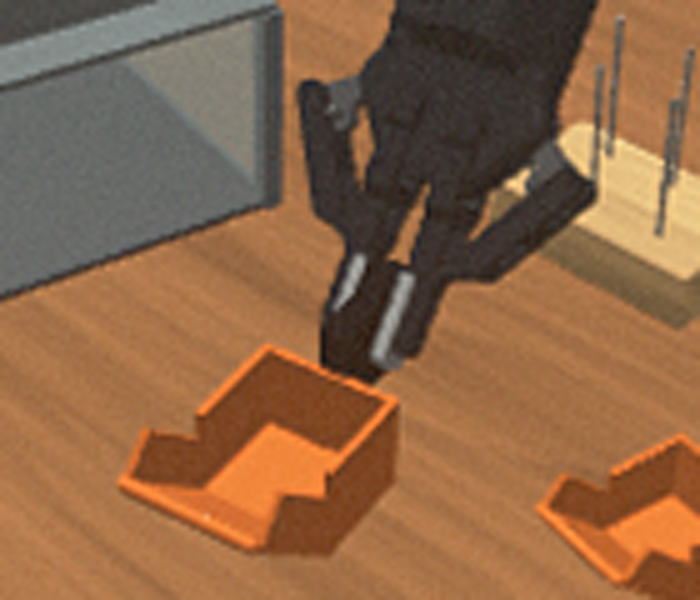

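Almost down; lower 3 mm, then release and back away along the tool axis.

>>> play_rows(deltas=[[0.001, 0.0012, 0, 0, 0, 0], [0.002, 0.0025, 0, 0, 0, 0], [0.002, 0.0025, 0, 0, 0, 0], [0.002, 0.0025, 0, 0, 0, 0]])

```text
t: 16.25
tcp_pos: [0.5294, -0.0046, 0.0129]
tool_rot: [0.684, -0.18, -0.304, -0.638]
force: [2.5, 0.8, 5.3]
finger_gap: 0.155
```

>>> play_rows(deltas=[[0, 0, 0, 0, 0, 0], [0, 0, 0, 0, 0, 0], [0, 0, 0, 0, 0, 0], [0, 0, 0, 0, 0, 0], [0, 0, 0, 0, 0, 0], [0, -0.01, 0, 0, 0, 0], [0, -0.03, 0, 0, 0, 0], [0, -0.06, 0, 0, 0, 0], [-0.02, -0.09, 0, 0, 0, 0], [-0.05, -0.12, 0, 0, 0, 0], [-0.08, -0.14, 0, 0, 0, 0], [-0.08, -0.14, 0, 0, 0, 0]], gripper=0.05)

```text
t: 17.45
tcp_pos: [0.5602, 0.0006, 0.1762]
tool_rot: [0.686, -0.178, -0.301, -0.639]
force: [0.6, -0.9, 0.8]
finger_gap: 0.588
```

```bash
python3 - <<'E'
from h import *
s=sense();print(s["t"],s["finger_gap"],s["force"],s["tcp_pos"])
look("side",(190,100),270,260,2.5,"s16") if 0 else look("side",(190,120),280,200,2,"s16")
look("side",(190,120),180,180,3,"s17")
E
```

```text
17.45 0.5882774050863356 [ 0.64763309 -0.91865597  0.84606898] [0.56018806 0.0006048  0.17624757]
```

View pics/s17.png

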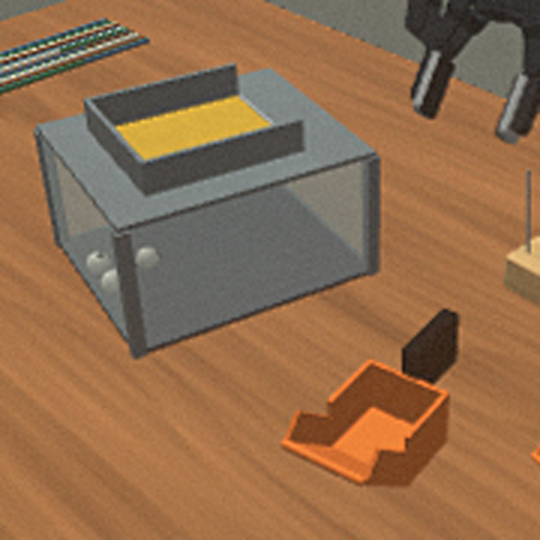

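The picture shows the scoop standing empty and upright near (370,430), the flap shut, and three beads on the bin floor near (100,260), (112,280) and (148,257). I'm handing the job in.

```bash
python3 -c "
from station import *
print(sign_off())"
```

```text
the job is handed in; nothing more can be done
None
```

The job is done and handed in at about 17.5 s. I gripped the orange scoop by its handle, pressed the flap open with its lip and tipped the beads into the bin. Then I stood the scoop back in its original spot.

**Last checks:**
- **Beads and flap:** the last side picture shows all three white beads on the bin floor, the yellow flap shut, and the scoop empty and upright on the bench, clear of the bin.
- **Flap opening:** the lip was held about 36 mm below the flap's shut level for about 0.5 s, with the flap visibly open. That works out to roughly 0.43 rad from the geometry. The flap angle and the contact force on it were not measured directly.
- **Other objects:** the arm's path stayed clear of the blue scoop, rod jar and mandrel block. I took no final picture aimed at them.

**Disagreement found:** in the pictures the fingertips sat about 25 mm (shut) to 31 mm (60 mm open) behind the reported TCP. I corrected the grasp for this by sight. With the scoop in hand, the lip positions I predicted matched the pictures to about 1–2 pixels.

I also gripped the handle a second time at a steeper lean (0.7 rad). From the first grasp, joint 4 would have reached its range limit during tipping.

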